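# Eject a pressed tile through the lever guard of a bench tile press

### The job

A freshly pressed tile is sitting down in the die of the tile press. Reach through the window of the yellow guard with the fingertips, without touching the guard, press the red ejector lever all the way down so that the tile rises out of the die, and finish while still holding the lever down so that I can take the tile. Do not touch the tile yourself, and leave the other things on the bench where they are.

Things in the scene. Friction and masses are not known exactly. Their poses are not given: they have to be found in the camera images.
- eject_lever (a joint): angle of the ejector lever (hub, steel arm, red pad) on its level shaft, rad: 0 = up at rest (a spring returns it when let go), 0.34 = fully down on its stop. The arm points to the press's -x; pressing the pad straight down turns it: about 4 N to start, 8 to 9 N when down. It lifts the ejector plate under the tile 0.034 m per rad (11.6 mm in all)
- lever_pad (a point): centre of the top face of the red pad at the lever's end, 110 mm from the shaft's axis; pad 56 mm wide (press y) x 46 mm (press x) x 8 mm. Starts 76 mm above the table, 12 mm below the window's level; fully down it is 39 mm above the table and has moved less than 3 mm sideways. Its face tilts 9 degrees up at the front at rest, 11 degrees down at the end
- guard_window (a point): centre of the guard's open window, level with the sheet's top face, 88 mm above the table. Window 92 mm wide (guard y) x 92 mm along the slope (89 mm seen from above), with a flat black edging 6 mm wide on the sheet around it. The top sheet, 3 mm thick, rises at 15 degrees towards guard +x (the rear)
- guard: fixed yellow sheet-steel guard over the lever, set up to 8 mm differently on the press each time; 150 mm wide (y), 195 mm deep (x), front edge 70 mm and rear edge 121 mm above the table, open at the back. Origin 18 mm above the table straight below the window's centre; x to the rear of the press, y to its left, z up. Same yaw as the press
- press: fixed grey-green bench tile press, bed plate 310 (x) x 440 (y) x 18 mm, with plinth, die, two columns and a ram at its left. Origin on the table; x to its rear, y to its left. Die centre at (0, 110) mm; columns 28 mm thick at (0, 18) and (0, 202); crosshead y -3 to 223, x +-43 (gauge to -60), from 310 up to 456 mm high with the ram; lever pad at (-88, -120) mm
- die_top (a point): centre of the die's mouth, level with its top face, 115 mm above the table; die 130 mm square, cavity 72 mm square; axes as the press
- tile: pale clay tile 68 x 68 x 9 mm in the die, loose on the ejector plate; origin at the centre of its underside, which starts 11 mm below the die's top face and rises to about level with it
- oil_bottle: bystander: white round release-oil bottle, red cap, 42 mm across, 105 mm tall, standing on the bed plate in front of the die; origin at the centre of its underside
- die_brush: bystander: brush 170 mm long lying on the table in front of the press; origin under its middle
- coffee_cup: bystander: paper coffee cup with black lid and brown sleeve, 86 mm across, 117 mm tall; origin at the centre of its underside
- glaze_tub: bystander: open white plastic tub, 100 mm across, 85 mm tall; origin at the centre of its underside
- vase: bystander: grey-green glazed vase, 90 mm across, 140 mm tall; origin at the centre of its underside
- dry_tile0: bystander: pale pressed tile 68 x 68 x 9 mm drying on a plywood board on the table
- dry_tile1: bystander: a second such tile on the same board
There are look-alikes about, which are no part of the job. What is shaped like the tile but green or pink is not meant.

How it is judged:
By the outcome, as a careful person would: the job done as asked, in the order asked, and still so for the second after the job is handed in, while the arm keeps its last pose, push and grip.
It also fails if it takes over 38 s, if anything falls off the work surface, if the arm or the gripper's body presses on something with over 40 N, if the wrist force passes 120 N, or if a joint passes its speed limit or range.

### The arm

A 6-joint arm with a two-finger parallel gripper is mounted at the origin on the work surface. World frame = base frame: x ahead of the robot, y to its left, z up, the work surface at z = 0. Lengths are in m, angles in degrees, forces in N, time in s.
With the tool pointing down it reaches from about 0.4 to 0.825 m from the base axis. Payload 7 kg.
Tool frame: the origin (TCP) lies at the very end of the fingers, on their centre line; the grasp point (between the pads) lies 19 mm behind it; z points along the fingers, y is the line along which they close (so a half turn about z gives the same grasp; the last joint's range is limited). The gripper opens to 88 mm and grips with 3 to 60 N. Pads are 19 mm wide; open, the fingers measure 130 mm over their backs; the gripper's body (78 mm by 193 mm) begins 47 mm behind the grasp point.
Start: joints at [93.111, 20.546, 0.682, 0, -70.136, -16.507], TCP at [0.156, 0.657, 0.227] pointing down, gripper open.
Joint ranges: [-176.03, 176.03], [-82.01, 121.73], [-58.28, 71.71], [-173.87, 95.51], [-174.79, -0.11], [-173.66, 173.66]. Speed limits (degrees/s): [136.94, 136.94, 172.46, 180, 180, 180].

### API

Orientations are given as [roll, pitch, yaw] about the fixed x, y, z axes, in that order (R = Rz(yaw) Ry(pitch) Rx(roll)).
In Python, from plant import r gives the robot as it stands. The module is installed in compiled form; this text tells all that it offers.
- The arm moves only by the tool jog_arm, never from a script. Its arguments are lists of equal length, an entry for each row: "travel": the shift along the tool's x, y, z each as a share of 50 cm, from -1 to 1, a list of three; "dr": the turn, a rotation vector about the tool's x, y, z each as a share of 360 degrees, from -1 to 1, a list of three; "claw": the opening, from 0 (shut) to 1 (fully open). A call has exactly 10 rows; each row is the pose to reach, as a shift and turn from the pose commanded when the call began, along the tool's axes at that moment, turning the shorter way round; what a row does not reach only later rows make up. A row lasts 1/8 s, in which the tool goes at most 62.5 mm and 10.7 degrees, less where a joint would pass 70% of its speed; a pose out of reach is approached as far as the arm can. A call with a number of a shift or a turn outside -1 to 1 is refused whole. A call with a gripper value outside its range is refused whole. The fingers move at their own pace and stop on an object; "newtons" is the grip in N (left out, the last holds). Time passes only in rows, so rows that repeat a pose let the fingers close, or fill a call up. It gives the time, the measured TCP pose, the force, the opening and the grip force at its end, in the units of the state.
- r.get_state(): the state, without advancing time (a new reading comes with each control period).
- r.capture(name): name is "side" or "top" or "wrist"; returns a dict with "pixels" (384x512x3 uint8, red, green, blue), "range_z" (384x512 float32, m along the optical axis (not along the pixel's ray), 0 where there is no reading), "fx", "fy", "cx", "cy" (pixels), "dist_coeffs" ([k1, k2, p1, p2, k3] as OpenCV has them; the pictures are not rectified), "position" and "attitude" of the camera in the world; the wrist camera has in their place "hand_eye" (4x4, takes a point from camera to tool coordinates, whose origin is the TCP and whose axes are the flange's). Camera axes: x right, y up, looking along -z (the intrinsics and any distortion apply to the point x, -y, -z); pixel columns grow to the right and rows downward; lengths in m; the calibration is good to about 2 mm. A picture is of the moment at which its call begins: read the wrist's pose just before it.
- r.close_job(): hands the job in; it is judged then, once.
Trained networks look in the newest picture that a camera, given by its name, has taken for a name from the list of things; names that differ only in an ending like _2 or _b are one class to them, and where a whole thing is asked for, a point or a joint stands for the part that bears it (a point fixed in the world has none). Each returns a list of dicts, best first, with "conf" (0 to 1); they miss things now and then, are a little off and sometimes report something else, mostly with a low value. They report only what shows in the picture. A call takes as long as a camera call. They do not tell look-alikes from the thing itself.
- r.boxes_of(name, camera): "extent" ([left, top, right, bottom] in pixels, round what is visible of it).
- r.regions_of(name, camera): "pixels" (384x512 bool, what is visible of it) and "extent" ([left, top, right, bottom] in pixels, round what is visible of it).
- r.tip_of(name, camera): "at" ([column, row] in pixels: a listed point, or the origin of a listed thing).
The state is a dict: "time_s": time; "joints": joint angles; "qd": joint speeds; "joint_torque": joint torques, N m; "tcp_pos": TCP position; "eef_rot": TCP orientation; "contact_force": force on the tool from outside, world axes, zero at the start; "moment": the same for the moment, N m; "gripper_width": finger opening in m; "gripper_force": force on a finger pad.
Only numpy, scipy, OpenCV 4.12 (cv2) and the standard library are available. Lean on these libraries where they do the work, as an engineer would, in place of code of your own. Each camera call takes 0.05 s, during which the arm holds its last target. There are 200 camera calls.

## Working session

There is one attempt and no reset: what is moved stays moved. The work goes in short steps, Python scripts to look and compute and a tool call to move; the robot and the scene stay as the last step left them, time stands still between calls to the robot, and variables do not carry over. Pictures are saved under pics/ and viewed, at most 10 in all, crops included, and the job is handed in when it is done.

Besides the shell and the picture viewer there is one more tool, called by a JSON object that holds its "api" and its "payload", one argument or row to a line. jog_arm: Moves the arm, as the interface text tells. Its arguments: {"type":"object","properties":{"travel":{"type":"array"},"dr":{"type":"array"},"claw":{"type":"array"},"newtons":{"type":"number"}},"required":["travel","dr","claw"]}

```bash
mkdir -p pics; cat > h.py <<'E'
import numpy as np, cv2
from scipy.spatial.transform import Rotation as R
from plant import r
def pose(c):
    if 'hand_eye' in c:
        s=r.get_state(); T=np.eye(4); T[:3,:3]=R.from_euler('xyz',s['eef_rot'],degrees=True).as_matrix(); T[:3,3]=s['tcp_pos']
        return T@np.array(c['hand_eye'])
    T=np.eye(4); a=np.array(c['attitude']); 
    T[:3,:3]=a if a.shape==(3,3) else R.from_euler('xyz',a,degrees=True).as_matrix()
    T[:3,3]=c['position']; return T
def und(c,uv):
    K=np.array([[c['fx'],0,c['cx']],[0,c['fy'],c['cy']],[0,0,1.]])
    return cv2.undistortPoints(np.array(uv,float).reshape(-1,1,2),K,np.array(c['dist_coeffs'],float)).reshape(-1,2)
def pts(c,T,uv,d=None):
    uv=np.array(uv,float).reshape(-1,2); n=und(c,uv)
    if d is None: d=c['range_z'][np.clip(uv[:,1].round().astype(int),0,383),np.clip(uv[:,0].round().astype(int),0,511)]
    p=np.c_[n[:,0]*d,-n[:,1]*d,-d*np.ones(len(n))]
    return p@T[:3,:3].T+T[:3,3]
def atz(c,T,uv,z):
    n=und(c,uv); v=np.c_[n[:,0],-n[:,1],-np.ones(len(n))]@T[:3,:3].T
    return T[:3,3]+v*((z-T[2,3])/v[:,2])[:,None]
E
cat > a.py <<'E'
from h import *
s=r.get_state(); print(s)
ims=[]
for n in ['top','side','wrist']:
    c=r.capture(n); T=pose(c); print(n,c.get('attitude'),T.round(3).tolist()); ims.append(c['pixels'])
    np.savez('cap_'+n,T=T,**c)
    for t in ['lever_pad','guard_window','die_top','press','guard','tile']:
        for q in r.tip_of(t,n)[:2]:
            z={'lever_pad':.076,'guard_window':.088,'die_top':.115,'press':0,'guard':.018,'tile':.104}[t]
            print(n,t,np.round(q['at'],1),round(q['conf'],2),atz(c,T,[q['at']],z)[0].round(4), pts(c,T,[q['at']])[0].round(3))
    cv2.imwrite(f'pics/{n}.png',cv2.resize(c['pixels'][:,:,::-1],(768,576)))
E
python3 a.py
```

```text
{'time_s': 0.0, 'joints': array([ 9.31134241e+01,  2.05921042e+01,  6.34655188e-01, -2.09612585e-02,
       -7.01339612e+01, -1.65093016e+01]), 'qd': array([-0.05240962, -0.01725053,  0.02937387, -0.00531946,  0.02852522,
        0.00379997]), 'joint_torque': array([ 1.48743202e-03, -5.82717061e+01,  2.93052274e+01,  6.99721947e+00,
        6.83462567e-03, -1.49993011e-04]), 'tcp_pos': array([0.15626172, 0.65617793, 0.22561917]), 'eef_rot': array([ 1.79906758e+02, -7.08626738e-03, -1.34030105e+01]), 'contact_force': array([-0.13087493,  0.15432164, -0.36760598]), 'moment': array([-0.0020877 ,  0.01874273, -0.028704  ]), 'gripper_force': 0.0, 'gripper_width': 0.087717289877359}
top [ 11.65120274  -0.23117192 -83.80530055] [[0.108, 0.974, -0.201, 0.321], [-0.994, 0.106, -0.018, 0.019], [0.004, 0.202, 0.979, 1.414], [0.0, 0.0, 0.0, 1.0]]
top lever_pad [289.2 223.9] 0.6 [ 0.4953 -0.0759  0.076 ] [ 0.495 -0.076  0.077]
top guard_window [290.3 222.8] 0.62 [ 0.4981 -0.0786  0.088 ] [ 0.5   -0.08   0.072]
top guard_window [222.2 257.2] 0.18 [0.3514 0.148  0.088 ] [0.353 0.155 0.017]
top die_
[... 722 characters left out ...]
.076 ] [ 0.495 -0.068  0.075]
side lever_pad [136.8 168.3] 0.59 [ 0.6785 -0.3899  0.076 ] [ 0.639 -0.448  0.023]
side guard_window [235.6 168.8] 0.69 [ 0.4871 -0.0794  0.088 ] [ 0.478 -0.087  0.079]
side die_top [270.9 208.8] 0.84 [0.6084 0.1507 0.115 ] [0.607 0.15  0.114]
side press [241.  214.1] 0.58 [0.5898 0.0175 0.    ] [0.662 0.074 0.092]
side guard [235.8 185.6] 0.78 [ 0.4969 -0.0744  0.018 ] [ 0.568 -0.017  0.098]
side tile [188.8 256.5] 0.88 [0.8906 0.0611 0.104 ] [ 0.838 -0.     0.008]
side tile [267.1 207.3] 0.65 [0.6001 0.1311 0.104 ] [0.608 0.136 0.114]
wrist None [[-0.231, 0.932, 0.28, 0.232], [-0.973, -0.222, -0.065, 0.638], [0.001, -0.287, 0.958, 0.384], [0.0, 0.0, 0.0, 1.0]]
```

```bash
python3 - <<'E'
import cv2,numpy as np
a=np.load('cap_top.npz')['pixels'][:,:,::-1]; b=np.load('cap_side.npz')['pixels'][:,:,::-1]
t=cv2.resize(a[120:290,140:370],(800,591),interpolation=cv2.INTER_CUBIC); cv2.imwrite('pics/t.png',t)
t=cv2.resize(b[90:280,120:373],(800,600),interpolation=cv2.INTER_CUBIC); cv2.imwrite('pics/s.png',t)
E
```

```text
(no output)
```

View pics/t.png

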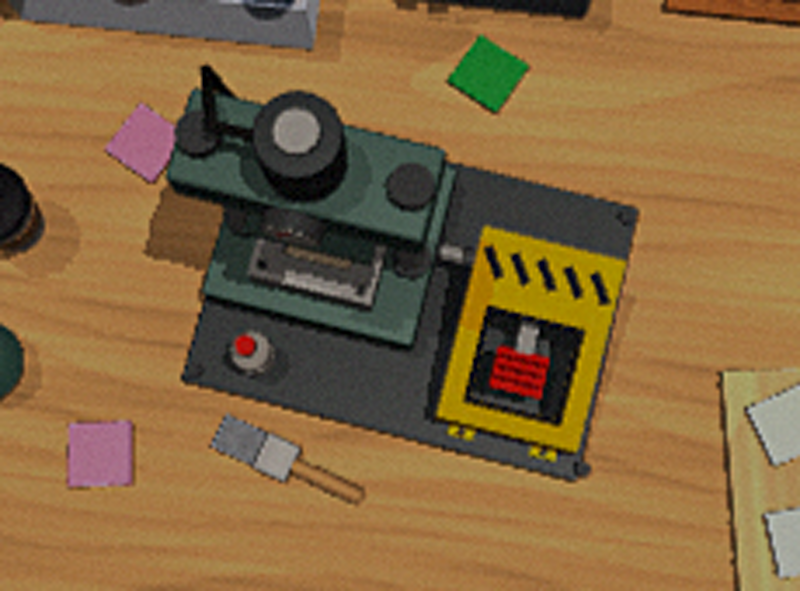

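View pics/s.png

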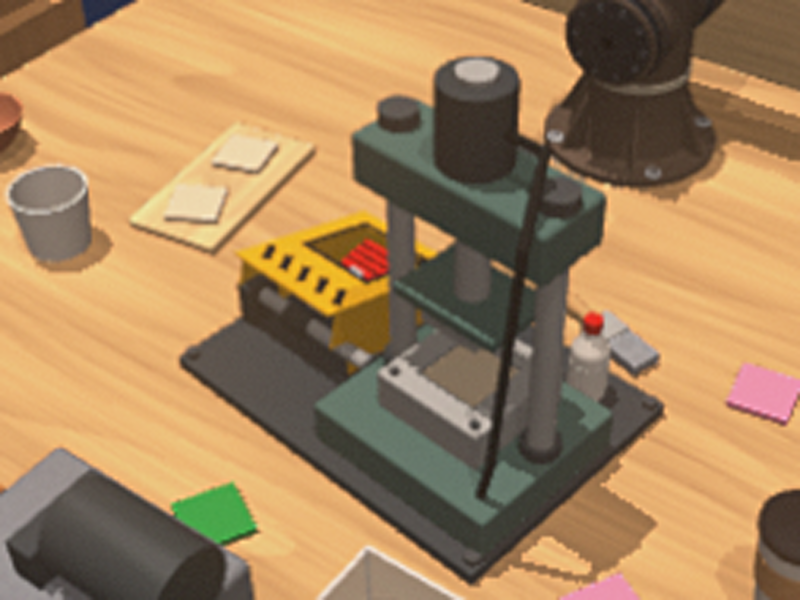

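The top view shows the guard window with the red pad inside it at pixel (289, 227). The die is at (235, 185) and the oil bottle at (211, 221), which is clear of the path. There is only one red pad. The pressed tile in the die needs no handling, and the press yaw is about -7.5°. Next I move above the pad with the fingers shut.

{"api": "jog_arm", "payload": {
  "travel": [
    [0.03, 0.05, -0.02],
    [0.08, 0.13, -0.04],
    [0.14, 0.22, -0.06],
    [0.2, 0.31, -0.08],
    [0.26, 0.4, -0.08],
    [0.32, 0.49, -0.08],
    [0.38, 0.58, -0.08],
    [0.44, 0.67, -0.08],
    [0.48, 0.73, -0.08],
    [0.5, 0.76, -0.08]
  ],
  "dr": [
    [0, 0, -0.002],
    [0, 0, -0.004],
    [0, 0, -0.006],
    [0, 0, -0.008],
    [0, 0, -0.01],
    [0, 0, -0.012],
    [0, 0, -0.014],
    [0, 0, -0.016],
    [0, 0, -0.017],
    [0, 0, -0.017]
  ],
  "claw": [0, 0, 0, 0, 0, 0, 0, 0, 0, 0],
  "newtons": 10
}}

```text
time_s: 2.3
tcp_pos: [0.3119, 0.2276, 0.267]
eef_rot: [-179.9, -0.0, -7.3]
contact_force: [0.2, -0.2, -0.9]
gripper_width: 0.0006
gripper_force: 0.0
```

{"api": "jog_arm", "payload": {
  "travel": [
    [0.03, 0.04, 0],
    [0.08, 0.1, 0],
    [0.14, 0.18, 0],
    [0.2, 0.26, 0],
    [0.26, 0.34, 0.01],
    [0.32, 0.42, 0.02],
    [0.38, 0.49, 0.03],
    [0.42, 0.54, 0.03],
    [0.43, 0.554, 0.034],
    [0.43, 0.554, 0.034]
  ],
  "dr": [
    [0, 0, 0],
    [0, 0, 0],
    [0, 0, 0],
    [0, 0, 0],
    [0, 0, 0],
    [0, 0, 0],
    [0, 0, 0],
    [0, 0, 0],
    [0, 0, 0],
    [0, 0, 0]
  ],
  "claw": [0, 0, 0, 0, 0, 0, 0, 0, 0, 0]
}}

```text
time_s: 3.55
tcp_pos: [0.4897, -0.0729, 0.249]
eef_rot: [180.0, 0.1, -7.3]
contact_force: [-0.2, 0.6, -0.3]
gripper_width: 0.0003
gripper_force: 0.0
```

```bash
cat > b.py <<'E'
from h import *
import sys
s=r.get_state(); print(s['time_s'],s['tcp_pos'],s['eef_rot'])
c=r.capture('wrist'); T=pose(c)
img=c['pixels']
for t,z in [('lever_pad',.076),('guard_window',.088)]:
    for q in r.tip_of(t,'wrist')[:2]: print(t,np.round(q['at'],1),round(q['conf'],2),atz(c,T,[q['at']],z)[0].round(4),pts(c,T,[q['at']])[0].round(4))
hsv=cv2.cvtColor(img,cv2.COLOR_RGB2HSV)
ys,xs=np.mgrid[:384,:512]; P=pts(c,T,np.c_[xs.ravel(),ys.ravel()]).reshape(384,512,3)
yel=(hsv[...,0]>20)&(hsv[...,0]<32)&(hsv[...,1]>190)&(hsv[...,2]>100)
red=((hsv[...,0]<6)|(hsv[...,0]>174))&(hsv[...,1]>150)&(hsv[...,2]>80)&(c['range_z']>0)
p=P[red]; p=p[(abs(p-np.median(p,0))<.05).all(1)]
box=cv2.minAreaRect((p[:,:2]*1000).astype(np.float32)); print('pad',len(p),box,p[:,2].min(),p[:,2].max(),np.linalg.lstsq(np.c_[p[:,:2],np.ones(len(p))],p[:,2],rcond=None)[0])
# window: hole in guard
for q in r.regions_of('guard','wrist')[:1]:
    m=q['pixels']; pp=P[yel&(P[...,2]>.05)]; a=np.linalg.lstsq(np.c_[pp[:,:2],np.ones(len(pp))],pp[:,2],rcond=None)[0]; print('sheet',a, 'upslope deg',np.degrees(np.arctan2(a[1],a[0])))
    dist=P[...,2]-(P[...,:2]@a[:2]+a[2])
    hole=((dist<-.006)&(c['range_z']>0)).astype(np.uint8)
np.savez('w.npz',P=P,img=img,T=T)
cv2.imwrite(f'pics/{sys.argv[1]}.png',cv2.resize(img[:,:,::-1],(768,576)))
E
python3 b.py w1
```

```text
3.55 [ 0.48971873 -0.07293022  0.24902436] [ 1.79988857e+02  5.83297665e-02 -7.33129565e+00]
lever_pad [265.4 173.5] 0.79 [ 0.483  -0.0767  0.076 ] [ 0.483  -0.0767  0.0759]
pad 2064 ((485.5064697265625, -75.5479507446289), (55.34962844848633, 43.89390182495117), 82.84190368652344) 0.06927946174254063 0.07999334313934964 [-0.15614541  0.02309086  0.15289837]
sheet [ 0.2709502  -0.03654416 -0.0477688 ] upslope deg -7.681362142979417
```

View pics/w1.png

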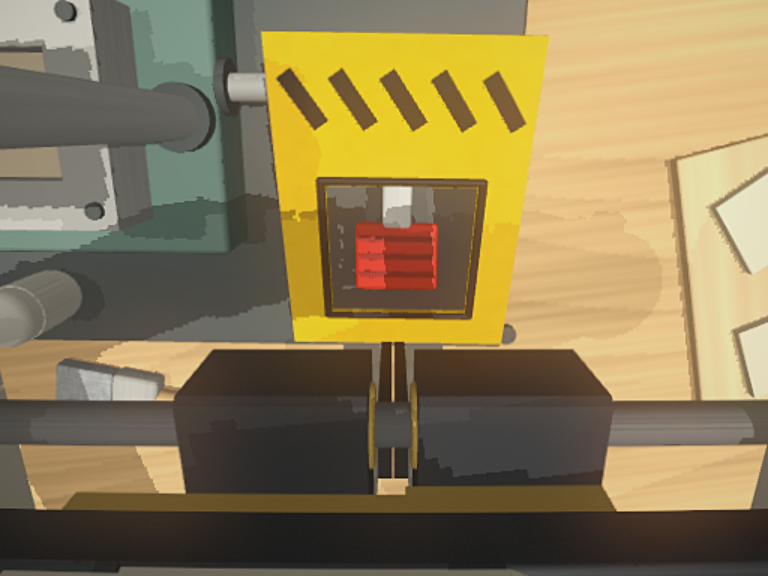

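The wrist view shows the window's edging with outer corners at about (317,178), (487,180), (472,319) and (325,315), and the red pad inside it at (397,257). These are pixels in the enlarged picture. I'll compute the window's pose and check where the fingertips project.

```bash
python3 - <<'E'
from h import *
w=np.load('w.npz'); T=w['T']; c=r.capture('wrist'); s=r.get_state()
a=np.array([0.27095,-0.036544,-0.047769])
uv=np.array([[317,178],[487,180],[472,319],[325,315]])/1.5
n=und(c,uv); v=np.c_[n[:,0],-n[:,1],-np.ones(4)]@T[:3,:3].T; o=T[:3,3]
t=(a[:2]@o[:2]+a[2]-o[2])/(v[:,2]-v[:,:2]@a[:2]); W=o+v*t[:,None]
print(W.round(4), W.mean(0).round(4), [np.linalg.norm(W[i]-W[(i+1)%4]).round(4) for i in range(4)])
d=W[1]-W[0]; e=W[0]-W[3]; print('yaw',np.degrees(np.arctan2(-d[0]*-1,-d[1])), np.degrees(np.arctan2(e[1],e[0])))
K=np.array([[c['fx'],0,c['cx']],[0,c['fy'],c['cy']],[0,0,1.]]); print(K)
H=np.linalg.inv(np.array(c['hand_eye']))
for p in [[0,0,0],[0,.021,0],[0,-.021,0],[.0095,0,0],[0,0,-.066],[.039,.0965,-.066],[.039,-.0965,-.066],[-.039,.0965,-.066]]:
    q=H[:3,:3]@p+H[:3,3]; q=q*[1,-1,-1]; print(p,(1.5*cv2.projectPoints(q[None],np.zeros(3),np.zeros(3),K,np.array(c['dist_coeffs'],float))[0]).ravel().round(0), q[2])
m=c['range_z']; print(m[int(400/1.5),int(270/1.5)],m[int(360/1.5),int(270/1.5)],m[int(440/1.5),int(390/1.5)],m[int(360/1.5),int(393/1.5)],m[int(460/1.5),int(270/1.5)],m[int(350/1.5),int(386/1.5)],m[int(420/1.5),int(650/1.5)])
P=pts(c,T,np.array([[270,400],[270,360],[270,460],[184,400],[605,400],[386,350],[393,420],[650,420]])/1.5)
Rt=R.from_euler('xyz',s['eef_rot'],degrees=True).as_matrix(); print(((P-s['tcp_pos'])@Rt).round(3))
E
```

```text
[[ 0.5458 -0.0354  0.1014]
 [ 0.5318 -0.1359  0.1013]
 [ 0.4337 -0.1231  0.0742]
 [ 0.45   -0.021   0.0749]] [ 0.4903 -0.0789  0.088 ] [np.float64(0.1015), np.float64(0.1026), np.float64(0.1034), np.float64(0.1004)]
yaw -7.9077537754925284 -8.58567216851125
[[335.718124     0.         261.55599654]
 [  0.         335.718124   188.13810198]
 [  0.           0.           1.        ]]
[0, 0, 0] [390. 368.] 0.17266459894446984
[0, 0.021, 0] [451. 368.] 0.1726951210126919
[0, -0.021, 0] [329. 368.] 0.17263407687624777
[0.0095, 0, 0] [390. 342.] 0.16993585975715533
[0, 0, -0.066] [389. 503.] 0.10944591617425241
[0.039, 0.0965, -0.066] [869. 337.] 0.09838397989170604
[0.039, -0.0965, -0.066] [-92. 337.] 0.09810346755042701
[-0.039, 0.0965, -0.066] [778. 628.] 0.1207883647980778
0.07762339 0.091135755 0.08615468 0.4471117 0.078757726 0.16523892 0.08640831
[[ 0.038 -0.018 -0.087]
 [ 0.038 -0.021 -0.073]
 [ 0.028 -0.018 -0.089]
 [ 0.038 -0.031 -0.087]
 [ 0.038  0.034 -0.087]
 [ 0.009 -0.001 -0.004]
 [ 0.03   0.001 -0.081]
 [ 0.03   0.046 -0.08 ]]
```

{"api": "jog_arm", "payload": {
  "travel": [
    [-0.01, 0.007, 0.02],
    [-0.01, 0.007, 0.05],
    [-0.01, 0.007, 0.09],
    [-0.01, 0.007, 0.13],
    [-0.01, 0.007, 0.17],
    [-0.01, 0.007, 0.2],
    [-0.01, 0.007, 0.22],
    [-0.01, 0.007, 0.23],
    [-0.01, 0.007, 0.23],
    [-0.01, 0.007, 0.23]
  ],
  "dr": [
    [0, 0.006, 0.001],
    [0, 0.012, 0.001],
    [0, 0.018, 0.001],
    [0, 0.024, 0.001],
    [0, 0.028, 0.001],
    [0, 0.028, 0.001],
    [0, 0.028, 0.001],
    [0, 0.028, 0.001],
    [0, 0.028, 0.001],
    [0, 0.028, 0.001]
  ],
  "claw": [0, 0, 0, 0, 0, 0, 0, 0, 0, 0]
}}

```text
time_s: 5.05
tcp_pos: [0.4848, -0.0757, 0.135]
eef_rot: [-180.0, -10.1, -7.6]
contact_force: [0.4, -0.7, 0.3]
gripper_width: 0.0003
gripper_force: 0.0
```

```bash
python3 b.py w2; python3 - <<'E'
from h import *
c=r.capture('side'); cv2.imwrite('pics/s2.png',cv2.resize(c['pixels'][90:280,120:373,::-1],(800,600),interpolation=cv2.INTER_CUBIC))
s=r.get_state(); print(s['joints'],s['contact_force'])
E
```

```text
5.05 [ 0.48475257 -0.07570367  0.13503236] [-179.95422304  -10.11965213   -7.64022902]
pad 3258 ((485.6296691894531, -75.86914825439453), (55.81449890136719, 44.366756439208984), 81.49296569824219) 0.06785404361133876 0.07915311634070063 [-0.16891424  0.02193705  0.15879224]
sheet [ 0.23932633 -0.03530111 -0.03075507] upslope deg -8.390737641063415
[ 17.56180374   1.81005366 -40.13297034   6.74677353 -39.07278187
  59.88813122] [ 0.71873994 -0.48315501  0.61727651]
```

View pics/w2.png

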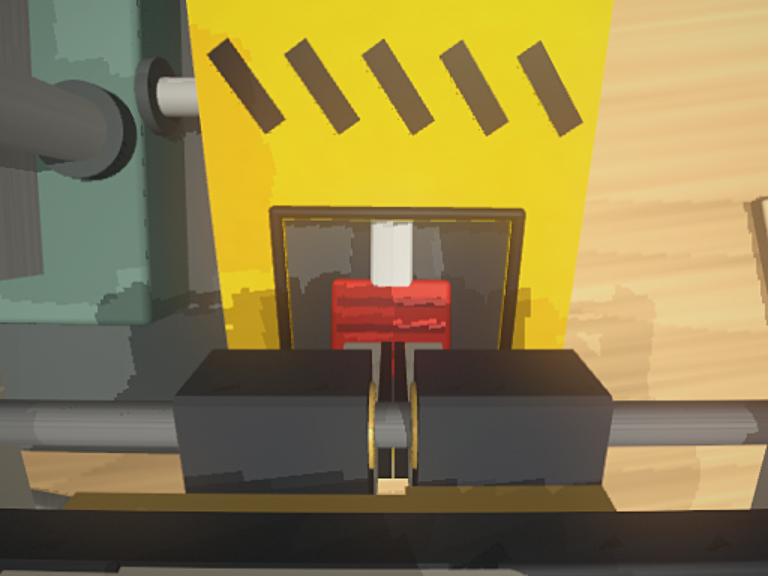

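Laterally aligned, with pad and window both centred under the fingers. Now straight down through the window.

{"api": "jog_arm", "payload": {
  "travel": [
    [-0.003, 0, 0.02],
    [-0.007, 0, 0.04],
    [-0.011, 0, 0.06],
    [-0.014, 0, 0.08],
    [-0.018, 0, 0.1],
    [-0.021, 0, 0.118],
    [-0.023, 0, 0.13],
    [-0.025, 0, 0.14],
    [-0.026, 0, 0.148],
    [-0.026, 0, 0.148]
  ],
  "dr": [
    [0, 0, 0],
    [0, 0, 0],
    [0, 0, 0],
    [0, 0, 0],
    [0, 0, 0],
    [0, 0, 0],
    [0, 0, 0],
    [0, 0, 0],
    [0, 0, 0],
    [0, 0, 0]
  ],
  "claw": [0, 0, 0, 0, 0, 0, 0, 0, 0, 0]
}}

```text
time_s: 6.55
tcp_pos: [0.4835, -0.076, 0.0588]
eef_rot: [180.0, -10.0, -7.6]
contact_force: [-5.4, 2.4, 5.6]
gripper_width: 0.0004
gripper_force: 3.1
```

```bash
python3 - <<'E'
from h import *
s=r.get_state(); print(s['contact_force'],s['moment'])
a=r.capture('wrist')['pixels']; b=r.capture('side')['pixels'][110:210,190:290]
o=np.hstack([cv2.resize(a[100:300,150:350],(400,400)),cv2.resize(b,(400,400),interpolation=cv2.INTER_CUBIC)])
cv2.imwrite('pics/m1.png',o[:,:,::-1])
E
```

```text
[-5.36124381  2.43034922  5.59548036] [0.7128304  2.08725753 0.09813649]
```

View pics/m1.png

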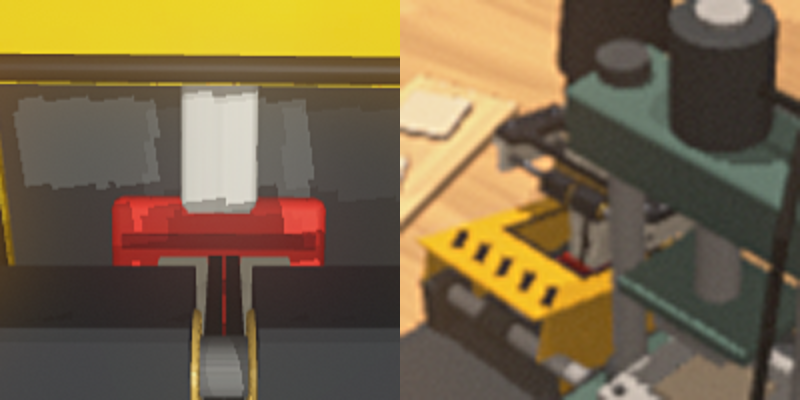

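The fingers rest on the red pad, well clear of the window edging. I continue downward.

{"api": "jog_arm", "payload": {
  "travel": [
    [-0.001, 0, 0.005],
    [-0.002, 0, 0.01],
    [-0.003, 0, 0.015],
    [-0.004, 0, 0.02],
    [-0.005, 0, 0.025],
    [-0.006, 0, 0.03],
    [-0.006, 0, 0.034],
    [-0.007, 0, 0.038],
    [-0.007, 0, 0.04],
    [-0.007, 0, 0.04]
  ],
  "dr": [
    [0, 0, 0],
    [0, 0, 0],
    [0, 0, 0],
    [0, 0, 0],
    [0, 0, 0],
    [0, 0, 0],
    [0, 0, 0],
    [0, 0, 0],
    [0, 0, 0],
    [0, 0, 0]
  ],
  "claw": [0, 0, 0, 0, 0, 0, 0, 0, 0, 0]
}}

```text
time_s: 7.9
tcp_pos: [0.4846, -0.0761, 0.0393]
eef_rot: [-180.0, -10.1, -7.6]
contact_force: [-2.9, -2.0, 8.6]
gripper_width: 0.0003
gripper_force: 4.4
```

{"api": "jog_arm", "payload": {
  "travel": [
    [0, 0, 0.001],
    [0, 0, 0.002],
    [-0.001, 0, 0.003],
    [-0.001, 0, 0.004],
    [-0.001, 0, 0.005],
    [-0.001, 0, 0.006],
    [-0.001, 0, 0.006],
    [-0.001, 0, 0.006],
    [-0.001, 0, 0.006],
    [-0.001, 0, 0.006]
  ],
  "dr": [
    [0, 0, 0],
    [0, 0, 0],
    [0, 0, 0],
    [0, 0, 0],
    [0, 0, 0],
    [0, 0, 0],
    [0, 0, 0],
    [0, 0, 0],
    [0, 0, 0],
    [0, 0, 0]
  ],
  "claw": [0, 0, 0, 0, 0, 0, 0, 0, 0, 0]
}}

```text
time_s: 9.15
tcp_pos: [0.4849, -0.0761, 0.0379]
eef_rot: [-180.0, -10.2, -7.6]
contact_force: [-15.0, 1.1, 35.2]
gripper_width: 0.0005
gripper_force: 18.7
```

The force has jumped to 35 N, so the lever is on its stop. I ease off a little but keep a firm hold.

{"api": "jog_arm", "payload": {
  "travel": [
    [0, 0, -0.001],
    [0, 0, -0.0015],
    [0, 0, -0.0015],
    [0, 0, -0.0015],
    [0, 0, -0.0015],
    [0, 0, -0.0015],
    [0, 0, -0.0015],
    [0, 0, -0.0015],
    [0, 0, -0.0015],
    [0, 0, -0.0015]
  ],
  "dr": [
    [0, 0, 0],
    [0, 0, 0],
    [0, 0, 0],
    [0, 0, 0],
    [0, 0, 0],
    [0, 0, 0],
    [0, 0, 0],
    [0, 0, 0],
    [0, 0, 0],
    [0, 0, 0]
  ],
  "claw": [0, 0, 0, 0, 0, 0, 0, 0, 0, 0]
}}

```text
time_s: 10.4
tcp_pos: [0.4848, -0.0761, 0.0382]
eef_rot: [-180.0, -10.2, -7.6]
contact_force: [-9.5, -0.7, 26.4]
gripper_width: 0.0005
gripper_force: 14.1
```

```bash
python3 - <<'E'
from h import *
s=r.get_state(); print(s['tcp_pos'],s['contact_force'])
a=r.capture('wrist')['pixels']; c=r.capture('side'); b=c['pixels']
T=pose(c)
o=np.hstack([cv2.resize(a[100:300,150:350],(400,400)),cv2.resize(b[170:250,230:310],(400,400),interpolation=cv2.INTER_CUBIC)])
cv2.imwrite('pics/m2.png',o[:,:,::-1])
c0=np.load('cap_side.npz')
sl=np.s_[203:212,265:275]; print('tile depth change mm (+ = nearer)',1000*np.median(c0['range_z'][sl]-c['range_z'][sl]))
E
```

```text
[ 0.48481829 -0.07609197  0.03823582] [-9.47823672 -0.70030758 26.42567218]
tile depth change mm (+ = nearer) 16.179203
```

View pics/m2.png

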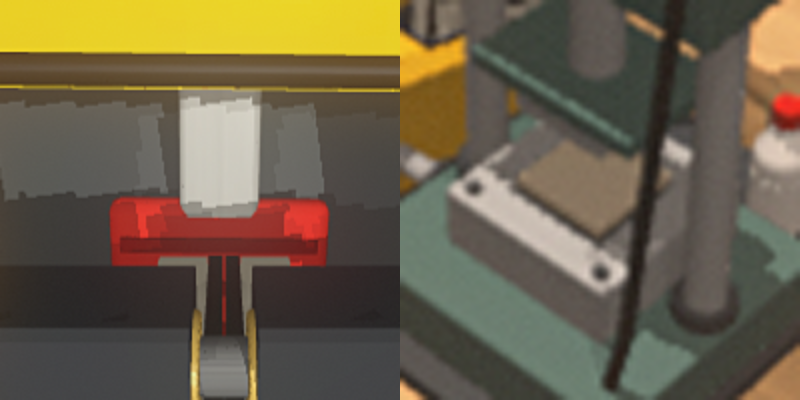

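The tile now stands proud of the die. The lever is on its stop with 26 N held on it, and the guard has not been touched. Handing in.

```bash
python3 -c "
from plant import r
print(r.close_job())"
```

```text
the job is handed in; nothing more can be done
None
```

The ejector lever is fully down on its stop and the arm is still holding it there at about 26 N; the tile has risen out of the die, no contact with the guard showed in the images, the arm never reached for the tile or the other things, and I handed the job in at about 10.5 s.

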